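# Fill the lens tub and hold its sagging-bolted gate ajar

### The arm

A 6-joint arm with a two-finger parallel gripper is mounted at the origin on the work surface. World frame = base frame: x ahead of the robot, y to its left, z up, the work surface at z = 0. Lengths are in m, angles in rad, forces in N, time in s.
With the tool pointing down it reaches from about 0.35 to 0.725 m from the base axis. Payload 6 kg.
Tool frame: the origin (TCP) lies on the front face of the gripper's body, between the roots of the fingers; the fingertips stand 73 mm ahead of it and the grasp point (between the pads) lies 54 mm ahead of it; z points along the fingers, y is the direction in which the jaws open and shut (so a half turn about z gives the same grasp; the last joint's range is limited). The gripper opens to 85 mm and grips with 20 to 120 N. Pads are 22 mm wide; open, the fingers measure 114 mm over their backs; the gripper's body (76 mm by 85 mm) begins 54 mm behind the grasp point. The pads swing forward as they close: fully open they stand 13 mm farther back than shut.
Start: joints at [-0.767, 0.04, 0.085, 0, -1.615, -0.334], TCP at [0.272, -0.535, 0.304] pointing down, gripper open.
Joint ranges: [-2.56, 2.56], [-1.29, 2.01], [-1.08, 1.49], [-3.29, 1.98], [-2.81, -0.18], [-2.99, 2.99]. Speed limits (rad/s): [2.57, 2.57, 3.01, 3.14, 3.14, 3.14].

### API

Orientations are given as a unit quaternion [x, y, z, w].
In Python, from workcell import bot gives the robot as it stands.
- The arm moves only by the tool move_arm, never from a script. Its argument "commands" is a list of rows, each a list of 4 numbers: the shift along the tool's x, y, z in cm, then the turn about the tool's z in rad. In form: [[x, y, z, spin], ...]. A call has 1 to 5 rows; each row shifts and turns the pose as measured when the row begins, along the tool's axes as they then stand; what a row does not reach is not made up. A row lasts 1/12 s, in which the tool goes at most 41.7 mm and 7.16 degrees, less where a joint would pass 70% of its speed; a pose out of reach is approached as far as the arm can. A call with a gripper value outside its range is refused whole. "gripper" is the closure, from -1 (fully open) to 1 (shut), so that 0 is half open, set as the call begins (left out, the last holds). The fingers move at their own pace and stop on an object; "force" is the grip in N (left out, the last holds). Time passes only in rows, so rows that do not move let the fingers close. It gives the time, the measured TCP pose, the force and the opening at its end, in the units of the state.
- bot.get_obs(): the state, without advancing time (a new reading comes with each control period).
- bot.snapshot(name): name is "scene" or "top" or "wrist"; returns a dict with "image" (420x560x3 uint8, red, green, blue), "mtx" (3x3 intrinsics, pixels), "cam_to_world" (4x4, takes a point from camera to world coordinates). Camera axes: x right, y down, z forward; pixel columns grow to the right and rows downward; lengths in m; the calibration is good to about 2 mm. A picture is of the moment at which its call begins. There is no depth.
- bot.sign_off(): hands the job in, once; it reports no verdict.
The state is a dict: "time_s": time; "joints": joint angles; "dq": joint speeds; "effort": joint torques, N m; "eef_pos": TCP position; "tool_rot": TCP orientation; "ft_force": force on the tool from outside, world axes, zero at the start; "wrist_torque": the same for the moment, N m; "grip_width": finger opening in m.
Only numpy, scipy, OpenCV 4.12 (cv2) and the standard library are available. Lean on these libraries where they do the work, as an engineer would, in place of code of your own. Each camera call takes 0.05 s, during which the arm holds its last target.

### The job

Lift the sorter tray's handle to tip all four lens barrels off into the tub in the bay and lower the tray back level. Then open the bay's gate for the colleague who collects the tub: the bolt sags behind its bent keeper, so lift it by its knob while drawing it, and swing the gate ajar, about 25 degrees, against its closing spring. Finish while still holding the gate ajar with the gripper, keeping still, and leave the other things on the bench where they are.

Things in the scene. Friction and masses are not known exactly. Their poses are not given: they have to be found in the camera images.
- station: fixed lens filling station on one base plate (10 mm thick, x -135 to 285, y +-145). Origin: centre of the bay at bench level. Its x axis points from gate (-x) to sorter tray (+x), its y axis along the gate from keeper (-y) to gate hinge (+y). Open-topped bay: 115 mm high panes at y = +-98, gate at x = -92, tray hinged above the back wall at x = 80; the tub stands inside
- tray (a joint): tilt of the white sorter tray, rad: 0 = level at rest, grows as its handle end is lifted, stop at 0.95. It falls back by itself when let go. The pieces slide off only when it is steep (0.55 to 0.8 rad, depending on friction), over its open lip, down into the tub. Tray and pieces weigh about 350 g
- tray_hinge (a point): middle of the tray's hinge line (parallel to the station's y), 118 mm above the bench. The tray is 150 mm wide, floor 4 mm thick; it reaches from 22 mm on the tub side of the hinge (open lip) to 140 mm on the handle side; rims 18 mm above its floor
- tray_handle (a point): middle of the tray's handle, a round steel bar 12 mm thick and 122 mm long, parallel to the hinge, 185 mm beyond it and 130 mm above the bench when level; 45 mm of free space between bar and tray end except for the two thin side arms at +-55 mm. It can turn between gripping fingers
- barrel1: black lens barrel, 28 mm across, 18 mm high, 25 g, one of four alike; starts upright on the sorter tray; origin at the centre of its underside
- barrel2: black lens barrel, 28 mm across, 18 mm high, 25 g, one of four alike; starts upright on the sorter tray; origin at the centre of its underside
- barrel3: black lens barrel, 28 mm across, 18 mm high, 25 g, one of four alike; starts upright on the sorter tray; origin at the centre of its underside
- barrel4: black lens barrel, 28 mm across, 18 mm high, 25 g, one of four alike; starts upright on the sorter tray; origin at the centre of its underside
- tub: open grey tub 160 (x) x 180 (y) x 58 mm, walls 4 mm, loose in the bay with about 5 mm to spare all round; origin at the centre of its underside, axes as the station's at the start
- gate (a joint): swing of the gate, rad: 0 = shut, grows as its keeper end swings outwards (towards the station's -x), up to 1.5. A spring pulls it shut (0.3 N m at 0, rising by 0.6 N m per rad; some 3 to 6 N at the knob): it shuts when let go
- gate_hinge (a point): point on the gate's upright hinge axis, 64 mm above the bench. The gate is an aluminium panel 186 mm long from the hinge, 10 mm thick, its top 114 mm above the bench
- bolt (a joint): draw of the barrel bolt along the gate, m: 0 = shot into the keeper, grows as it is drawn towards the gate's hinge, up to 0.05. About 1 N of friction; stays where it is left. The gate is free to swing from 0.025 on
- bolt_lift (a joint): height of the bolt above where it sags in its worn straps, m: 0 = sagging, up to 0.020; it drops when let go (150 g). Sagging, its toe hooks 10 mm deep behind the keeper's lip and it can be drawn only 4 mm; with 0.012 or more of lift it passes over the lip, which is behind it once the draw exceeds 0.018
- bolt_knob (a point): grip point of the bolt's upright round knob, 22 mm across, 36 mm high: 18 mm below its flat top, 144 mm above the bench when sagging. Bolt shot, it is 128 mm from the hinge axis along the gate (station -y) and 18 mm out from it (station -x). The knob's underside is 12 mm above the gate's top: fingers pass on both sides. It slides, lifts and swings with bolt and gate
- bolt_toe (a point): lower end of the toe, the 8 mm thick down-turned end of the bolt's 10 mm steel rod, 83 mm from the knob, away from the gate's hinge. The keeper round it is fixed to the station: a steel lip bent up across the rod's path on the hinge side of the toe (top 75 mm above the bench), and a cheek outside it that keeps the gate shut while the rod is in it
- puck: bystander: loose dull-red disc, 76 mm across, 18 mm high; origin at the centre of its underside
- jar: bystander: small lidded jar, 48 mm across, 70 mm high; origin at the centre of its underside
- mandrel: bystander: brass stepped post, 52 mm foot, 60 mm high; origin at the centre of its underside
- driver: bystander: screwdriver lying flat
- caddy: bystander: black 120 x 150 x 30 mm pocket tray, empty; origin at the centre of its underside
- spacer: bystander: aluminium ring, 36 mm across, 10 mm high, on the station's base plate beside the tray; origin at the centre of its underside
- gauge: bystander: steel pin gauge, 24 mm across, 45 mm high, on the station's base plate beside the tray; origin at the centre of its underside

How it is judged:
On the way, in this order (a step that is already met when the one before it is completed fails the run):
1. the tray is tipped up by its handle end (value of joint tray above 0.45 rad), for 0.05 s.
2. all four barrels are in the tub and the tray is back level (x of barrel1 in the frame of tub between -0.08 and 0.08 m and y of barrel1 in the frame of tub between -0.09 and 0.09 m and z of barrel1 in the frame of tub between -0.005 and 0.055 m and x of barrel2 in the frame of tub between -0.08 and 0.08 m and y of barrel2 in the frame of tub between -0.09 and 0.09 m and z of barrel2 in the frame of tub between -0.005 and 0.055 m and x of barrel3 in the frame of tub between -0.08 and 0.08 m and y of barrel3 in the frame of tub between -0.09 and 0.09 m and z of barrel3 in the frame of tub between -0.005 and 0.055 m and x of barrel4 in the frame of tub between -0.08 and 0.08 m and y of barrel4 in the frame of tub between -0.09 and 0.09 m and z of barrel4 in the frame of tub between -0.005 and 0.055 m and value of joint tray below 0.08 rad), for 0.2 s.
3. the bolt is drawn while lifted over the keeper's lip (value of joint bolt above 0.008 m and value of joint bolt_lift above 0.007 m), for 0.04 s.
At the end, for the whole second after the job is handed in: all four barrels lie in the tub, which stands level (7 degrees); the tray is back level (0.08 rad); the gate stands still, 0.28 to 0.62 rad (16 to 36 degrees) open, and the gripper's fingers press on the gate or its bolt with more than 1 N, holding it against its spring (all of step 2 and value of joint gate between 0.28 and 0.62 rad and velocity of joint gate between -0.05 and 0.05 rad/s and contact force between the fingers and gate above 1 N and angle between tub's own z axis and vertical below 0.12 rad); the arm keeps its last pose, push and grip.
It fails at once if a bystander is moved by more than 25 mm (distance of any of puck, jar, mandrel, driver, caddy, spacer, gauge from where it was at the start of the episode above 0.025 m).
It also fails if it takes over 51 s, if anything falls off the work surface, if the arm or the gripper's body presses on something with over 40 N, if the wrist force passes 120 N, or if a joint passes its speed limit or range.

## Working session

There is one attempt and no reset: what is moved stays moved. The work goes in short steps, Python scripts to look and compute and a tool call to move; the robot and the scene stay as the last step left them, time stands still between calls to the robot, and variables do not carry over. Pictures are saved under pics/ and viewed, and the job is handed in when it is done.

Besides the shell and the picture viewer there is one more tool, called after "Call:" as name(argument=value, ...), one argument or row to a line, values as JSON. move_arm: Moves the arm, as the interface text tells. Its arguments: {"type":"object","properties":{"commands":{"type":"array"},"gripper":{"type":"number"},"force":{"type":"number"}},"required":["commands"]}

```bash
mkdir -p pics; ls; python3 - <<'E'
from workcell import bot
import cv2, numpy as np
o=bot.get_obs()
for k,v in o.items(): print(k,np.round(v,4))
for n in ["scene","top"]:
    s=bot.snapshot(n)
    cv2.imwrite(f"pics/{n}0.png",cv2.cvtColor(s["image"],cv2.COLOR_RGB2BGR))
    np.savez(f"{n}.npz",m=s["mtx"],c=s["cam_to_world"])
    print(n,s["mtx"],np.round(s["cam_to_world"],4))
E
```

```text
pics
time_s 0.0
joints [-7.6730e-01  4.0800e-02  8.3800e-02 -5.0000e-04 -1.6155e+00 -3.3370e-01]
dq [-0.0012  0.0003  0.0001  0.0012 -0.0008  0.0012]
effort [ 2.70000e-03 -3.68204e+01  3.47415e+01  6.93250e+00 -5.40000e-03
 -0.00000e+00]
eef_pos [ 0.2716 -0.5348  0.3029]
tool_rot [-2.327e-01  9.725e-01  8.000e-04 -3.000e-04]
ft_force [-0.5417 -0.4337  0.2076]
wrist_torque [ 0.0248 -0.0756  0.0029]
grip_width 0.0852
scene [[529.14515305   0.         281.83979228]
 [  0.         529.14515305 197.98442898]
 [  0.           0.           1.        ]] [[ 0.8865  0.3165 -0.3376  1.0004]
 [ 0.4627 -0.6199  0.6337 -0.9364]
 [-0.0087 -0.718  -0.696   1.1405]
 [ 0.      0.      0.      1.    ]]
top [[525.36415114   0.         276.57818962]
 [  0.         525.36415114 212.71990964]
 [  0.           0.           1.        ]] [[-2.3600e-02 -9.9010e-01  1.3810e-01  3.1980e-01]
 [-9.9970e-01  2.3400e-02 -3.5000e-03  3.6800e-02]
 [ 2.0000e-04 -1.3820e-01 -9.9040e-01  1.4433e+00]
 [ 0.0000e+00  0.0000e+00  0.0000e+00  1.0000e+00]]
```

View pics/scene0.png

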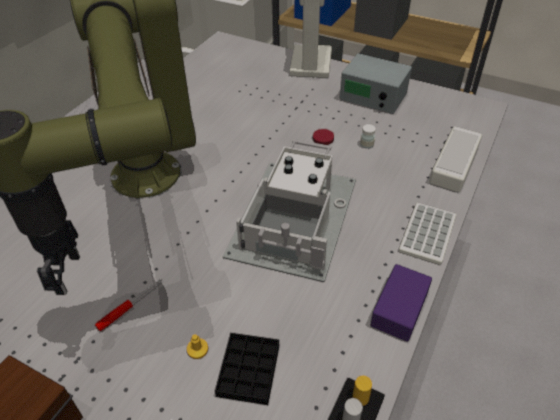

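View pics/top0.png

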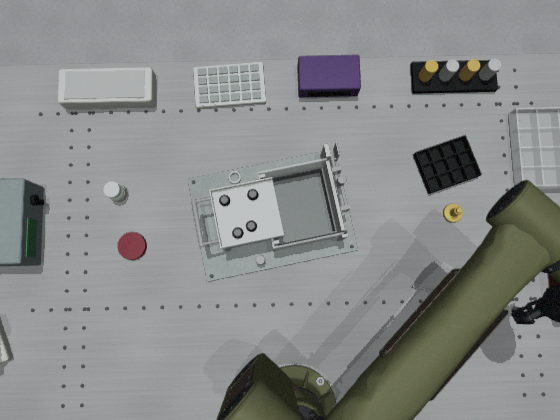

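```bash
python3 - <<'E'
import cv2
a=cv2.imread("pics/top0.png")[130:300,175:375]
cv2.imwrite("pics/top0c.png",cv2.resize(a,None,fx=4,fy=3.5 and 4,interpolation=cv2.INTER_CUBIC)[:600] if 0 else cv2.resize(a,None,fx=3.5,fy=3.5,interpolation=cv2.INTER_CUBIC))
a=cv2.imread("pics/scene0.png")[130:280,220:370]
cv2.imwrite("pics/scene0c.png",cv2.resize(a,None,fx=4,fy=4,interpolation=cv2.INTER_CUBIC))
E
```

```text
(no output)
```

View pics/top0c.png

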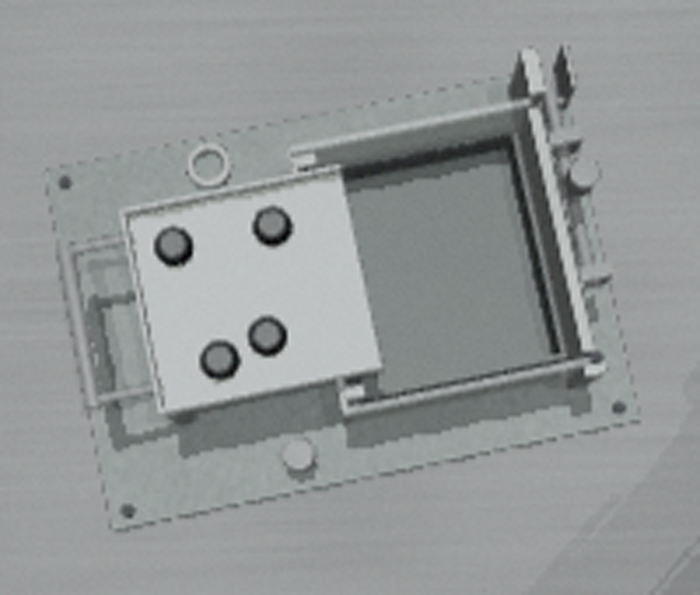

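View pics/scene0c.png

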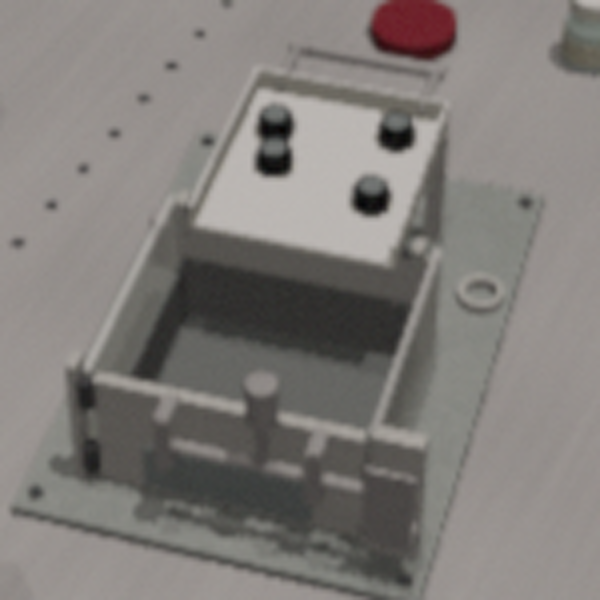

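```bash
cat > h.py <<'E'
import numpy as np, cv2
from scipy.optimize import least_squares
from scipy.spatial.transform import Rotation as R
def cam(n):
    d=np.load(n+".npz"); return d["m"],d["c"]
def proj(mc,P):
    m,c=mc; P=np.atleast_2d(P); q=(P-c[:3,3])@c[:3,:3]; p=q@m.T; return p[:,:2]/p[:,2:]
def onplane(mc,uv,z):
    m,c=mc; d=c[:3,:3]@np.linalg.solve(m,[uv[0],uv[1],1]); t=(z-c[2,3])/d[2]; return c[:3,3]+t*d
E
python3 - <<'E'
from h import *
T=cam("top");S=cam("scene")
top=[((47,170),(285,-145,10)),((113,530),(285,145,10)),((640,420),(-135,145,10)),((67,246),(265,-61,130)),((91,405),(265,61,130))]
sc=[((12,512),(-135,145,10)),((545,198),(285,-145,10)),((292,47),(265,61,130)),((442,73),(265,-61,130))]
pt=np.array([np.array(a)/3.5+[175,130] for a,_ in top]);ps=np.array([np.array(a)/4+[220,130] for a,_ in sc])
X1=np.array([b for _,b in top])/1e3;X2=np.array([b for _,b in sc])/1e3
def W(p,X):
    c,s=np.cos(p[2]),np.sin(p[2]); return np.c_[c*X[:,0]-s*X[:,1]+p[0],s*X[:,0]+c*X[:,1]+p[1],X[:,2]]
f=lambda p:np.r_[(proj(T,W(p,X1))-pt).ravel(),(proj(S,W(p,X2))-ps).ravel()]
r=least_squares(f,[0.5,0,1.5]);print(r.x);print(np.round(r.fun.reshape(-1,2),1))
kt=onplane(T,np.array([584,173])/3.5+[175,130],.162);ks=onplane(S,np.array([262,382])/4+[220,130],.162)
print(kt,ks)
th=r.x[2];Rm=np.array([[np.cos(th),-np.sin(th)],[np.sin(th),np.cos(th)]])
print("st frame knob",Rm.T@(kt[:2]-r.x[:2]),Rm.T@(ks[:2]-r.x[:2]))
print("handle",r.x[:2]+Rm@[.265,0],"hinge",r.x[:2]+Rm@[.08,0])
for uv in [(209,165),(299,457),]: print(onplane(T,np.array(uv)/3.5+[175,130],.02))
for n,uv,z in [("jar",(114,189),.07),("puck",(132,246),.018)]: print(n,onplane(T,uv,z))
E
```

```text
[ 0.53131819 -0.02974501  1.75395895]
[[-0.9 -0.2]
 [-0.2 -0.1]
 [ 0.5 -0.6]
 [-0.7 -1.3]
 [ 1.4  0.4]
 [-0.9 -1.1]
 [-0.3 -0.5]
 [-0.8 -0.2]
 [ 0.4  0.3]]
[ 0.57820059 -0.1318458   0.162     ] [ 0.58008274 -0.12972302  0.162     ]
st frame knob [-0.10893208 -0.02750152] [-0.10718762 -0.02973883]
handle [0.48305104 0.23082222] hinge [0.51674698 0.0489168 ]
[0.62024228 0.14499611 0.02      ]
[0.3889099  0.07846489 0.02      ]
jar [0.58515697 0.46210327 0.07      ]
puck [0.43668665 0.42635074 0.018     ]
```

```bash
cat >> h.py <<'E'
ST=np.array([0.53132,-0.02975]);TH=1.75396
RS=np.array([[np.cos(TH),-np.sin(TH)],[np.sin(TH),np.cos(TH)]])
def s2w(x,y,z): return np.r_[ST+RS@[x,y],z]
def w2s(p): return np.r_[RS.T@(np.array(p[:2])-ST),p[2]]
def go(tg,yaw=TH):
    "tg: world grasp point (54 mm ahead of TCP); prints shift in tool axes, cm"
    from workcell import bot
    o=bot.get_obs(); M=R.from_quat(o["tool_rot"]).as_matrix()
    g=o["eef_pos"]+.054*M[:,2]
    ty=np.arctan2(M[1,1],M[0,1]); sp=(ty-yaw+np.pi/2)%np.pi-np.pi/2
    print("t",round(o["time_s"],2),"grasp st mm",np.round(w2s(g)*1e3,1),"tool shift cm",np.round(M.T@(np.array(tg)-g)*100,2),"spin",round(sp,3),"F",np.round(o["ft_force"],1),"w",round(o["grip_width"]*1e3,1),"tilt",np.round(M[:2,2],3))
def arc(a): return s2w(.08+.185*np.cos(a)-.012*np.sin(a),0,.118+.185*np.sin(a)+.012*np.cos(a))
def snap(n,f,crop=None,k=1):
    from workcell import bot
    s=bot.snapshot(n); im=cv2.cvtColor(s["image"],cv2.COLOR_RGB2BGR)
    np.savez(n+".npz",m=s["mtx"],c=s["cam_to_world"])
    if crop: a,b,c,d=crop; im=im[b:d,a:c]
    if k!=1: im=cv2.resize(im,None,fx=k,fy=k,interpolation=cv2.INTER_CUBIC)
    cv2.imwrite("pics/"+f,im)
E
python3 -c "
from h import *
print(s2w(.265,0,.13)); go(s2w(.265,0,.24))"
```

```text
[0.48305257 0.23081718 0.13      ]
t 0.1 grasp st mm [-449.2  347.4  249. ] tool shift cm [-53.51  58.68   0.99] spin 0.287 F [-0.6  0.3  0. ] w 85.8 tilt [-0.001  0.001]
```

Call:
move_arm(
  commands=[
    [0, 0, -0.5, 0.1],
    [0, 0, -0.5, 0.1],
    [0, 0, 0, 0.09],
  ],
  gripper=0.15,
  force=40,
)

```text
time_s: 0.35
eef_pos: [0.2715, -0.5344, 0.3112]
tool_rot: [-0.085, 0.996, 0.002, -0.001]
ft_force: [1.0, -0.8, 0.4]
grip_width: 0.0514
```

```bash
python3 -c "
from h import *
go(s2w(.265,0,.24))"
```

```text
t 0.35 grasp st mm [-448.6  347.5  257.2] tool shift cm [-33.87  71.77   2.01] spin -0.012 F [ 1.  -0.8  0.4] w 51.4 tilt [-0.003  0.005]
```

Call:
move_arm(
  commands=[
    [-1.7, 3.6, 0, 0],
    [-1.7, 3.6, 0, 0],
    [-1.7, 3.6, 0, 0],
    [-1.7, 3.6, 0, 0],
    [-1.7, 3.6, 0, 0],
  ],
)

```text
time_s: 0.77
eef_pos: [0.3249, -0.3415, 0.3037]
tool_rot: [-0.076, 0.997, 0.007, -0.007]
ft_force: [1.9, 0.6, 0.6]
grip_width: 0.0361
```

Call:
move_arm(
  commands=[
    [-1.7, 3.6, 0, 0],
    [-1.7, 3.6, 0, 0],
    [-1.7, 3.6, 0, 0],
    [-1.7, 3.6, 0, 0],
    [-1.7, 3.6, 0, 0],
  ],
)

```text
time_s: 1.18
eef_pos: [0.3807, -0.1416, 0.3038]
tool_rot: [-0.075, 0.997, 0.008, -0.007]
ft_force: [1.7, 0.1, 0.6]
grip_width: 0.0364
```

Call:
move_arm(
  commands=[
    [-1.7, 3.6, 0, 0],
    [-1.7, 3.6, 0, 0],
    [-1.7, 3.6, 0, 0],
    [-1.7, 3.6, 0, 0],
    [-1.7, 3.6, 0, 0],
  ],
)

```text
time_s: 1.6
eef_pos: [0.4364, 0.0593, 0.3065]
tool_rot: [-0.076, 0.997, 0.01, -0.005]
ft_force: [1.4, 0.2, 0.1]
grip_width: 0.0365
```

```bash
python3 -c "
from h import *
go(s2w(.265,0,.24))"
```

```text
t 1.6 grasp st mm [106.   77.6 252.5] tool shift cm [-7.28 16.11  1.51] spin -0.031 F [1.4 0.2 0.1] w 36.5 tilt [-0.012  0.018]
```

Call:
move_arm(
  commands=[
    [-1.8, 4.0, 0, -0.015],
    [-1.8, 4.0, 0, -0.015],
    [-1.8, 4.0, 0, 0],
    [-1.6, 3.4, 0, 0],
    [0, 0, 0, 0],
  ],
)

```text
time_s: 2.02
eef_pos: [0.4753, 0.2244, 0.3056]
tool_rot: [-0.095, 0.995, 0.009, -0.007]
ft_force: [-0.2, -1.3, -1.5]
grip_width: 0.0363
```

```bash
python3 -c "
from h import *
go(s2w(.265,0,.13))
snap('wrist','w1.png');snap('top','t1.png')"
```

```text
t 2.02 grasp st mm [261.2   9.4 251.6] tool shift cm [-1.08  0.13 12.15] spin 0.008 F [-0.2 -1.3 -1.5] w 36.3 tilt [-0.015  0.018]
```

View pics/w1.png

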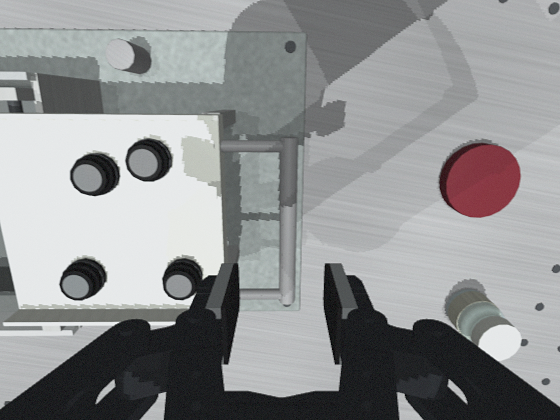

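View pics/t1.png

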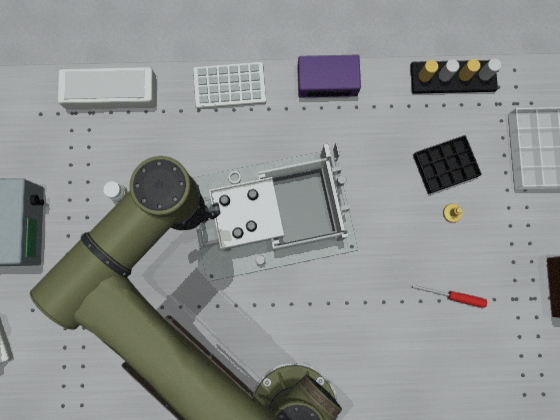

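```bash
python3 -c "
from h import *
W=cam('wrist');print(proj(W,[s2w(.265,-.061,.13),s2w(.265,.061,.13)]))
for uv in [(290,140),(287,300)]: print(w2s(onplane(W,uv,.13)))"
```

```text
[[281.19007856 301.92438759]
 [282.7564365  139.03491584]]
[0.26982932 0.0603987  0.13      ]
[ 0.26939747 -0.05936911  0.13      ]
```

Call:
move_arm(
  commands=[
    [-0.5, 0.2, 3.0, 0],
    [-0.4, 0.2, 3.0, 0],
    [-0.1, 0, 3.0, 0],
  ],
)

```text
time_s: 2.37
eef_pos: [0.4856, 0.2275, 0.2235]
tool_rot: [-0.094, 0.995, 0.013, 0.001]
ft_force: [-0.1, 0.8, -0.2]
grip_width: 0.0366
```

```bash
python3 -c "
from h import *
go(s2w(.268,0,.13))"
```

```text
t 2.37 grasp st mm [262.7  -2.1 169.5] tool shift cm [0.23 0.43 3.96] spin 0.005 F [-0.1  0.8 -0.2] w 36.6 tilt [-0.001  0.025]
```

Call:
move_arm(
  commands=[
    [0.2, 0.4, 2.0, 0],
    [0, 0, 1.6, 0],
    [0, 0, 0, 0],
  ],
)

```text
time_s: 2.62
eef_pos: [0.4804, 0.2271, 0.1793]
tool_rot: [-0.092, 0.996, 0.011, -0.003]
ft_force: [-0.8, -0.6, -0.4]
grip_width: 0.0362
```

```bash
python3 -c "
from h import *
go(s2w(.268,0,.13));snap('wrist','w2.png')"
```

```text
t 2.62 grasp st mm [263.    3.5 125.3] tool shift cm [-0.35  0.51 -0.46] spin 0.001 F [-0.8 -0.6 -0.4] w 36.2 tilt [-0.008  0.021]
```

View pics/w2.png

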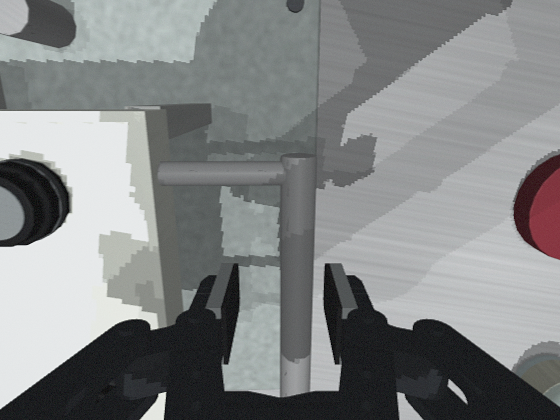

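Call:
move_arm(
  commands=[
    [-0.2, 0.5, -0.4, 0],
    [0, 0, 0, 0],
  ],
)

```text
time_s: 2.83
eef_pos: [0.4831, 0.2316, 0.189]
tool_rot: [-0.091, 0.996, 0.012, -0.0]
ft_force: [0.2, -0.7, -0.4]
grip_width: 0.0357
```

Call:
move_arm(
  commands=[
    [0, 0, 0, 0],
    [0, 0, 0, 0],
    [0, 0, 0, 0],
    [0, 0, 0, 0],
  ],
  gripper=1,
  force=40,
)

```text
time_s: 3.17
eef_pos: [0.484, 0.2328, 0.1939]
tool_rot: [-0.091, 0.996, 0.014, 0.002]
ft_force: [-0.5, -1.6, -1.2]
grip_width: 0.0104
```

```bash
python3 -c "
from h import *
go(s2w(.268,0,.13));snap('wrist','w3.png')
for a in [0,.2,.4,.6,.75,.85]: print(a,(w2s(arc(a))-w2s(arc(0)))*100)"
```

```text
t 3.17 grasp st mm [268.3  -1.6 139.9] tool shift cm [ 0.17 -0.05  0.99] spin -0.0 F [-0.5 -1.6 -1.2] w 10.4 tilt [0.002 0.029]
0 [0. 0. 0.]
0.2 [-6.07171507e-01  2.57368379e-15  3.65146251e+00]
0.4 [-1.92767362e+00  1.76123966e-15  7.10951253e+00]
0.6 [-3.90886209e+00  1.39485342e-15  1.02362885e+01]
0.75 [-5.78172244e+00  6.00987666e-16  1.22883437e+01]
0.85 [-7.19184829e+00  4.97552993e-17  1.34906673e+01]
```

View pics/w3.png

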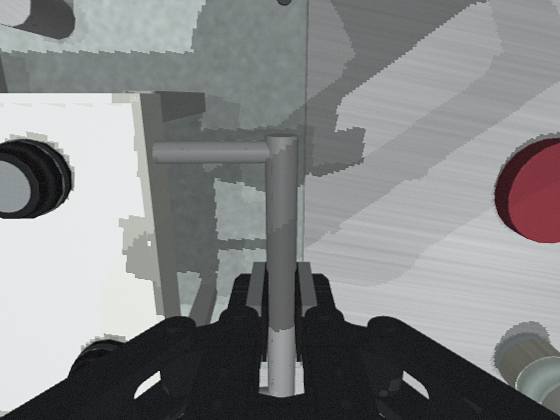

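Call:
move_arm(
  commands=[
    [0, 0, 0.5, 0],
    [0, 0, 0.5, 0],
    [0, 0, 0.2, 0],
  ],
  gripper=0.4,
)

```text
time_s: 3.47
eef_pos: [0.4847, 0.233, 0.1821]
tool_rot: [-0.091, 0.996, 0.014, 0.003]
ft_force: [0.1, 0.1, 0.6]
grip_width: 0.0258
```

```bash
python3 -c "
from h import *
go(s2w(.268,0,.13))"
```

```text
t 3.47 grasp st mm [268.4  -2.5 128.1] tool shift cm [ 0.25 -0.03 -0.19] spin -0.0 F [0.1 0.1 0.6] w 25.8 tilt [0.004 0.029]
```

Call:
move_arm(
  commands=[
    [0, 0, 0, 0],
    [0, 0, 0, 0],
    [0, 0, 0, 0],
    [0, 0, 0, 0],
  ],
  gripper=1,
  force=50,
)

```text
time_s: 3.8
eef_pos: [0.4845, 0.2332, 0.1814]
tool_rot: [-0.091, 0.996, 0.014, 0.003]
ft_force: [-0.6, -0.9, -0.6]
grip_width: 0.0102
```

```bash
python3 -c "
from h import *
go(s2w(.268,0,.13))"
```

```text
t 3.8 grasp st mm [268.6  -2.4 127.4] tool shift cm [ 0.24 -0.05 -0.26] spin -0.0 F [-0.6 -0.9 -0.6] w 10.2 tilt [0.004 0.029]
```

Call:
move_arm(
  commands=[
    [0, -0.2, -1.8, 0],
    [0, -0.4, -1.8, 0],
    [0, -0.55, -1.8, 0],
  ],
)

```text
time_s: 4.05
eef_pos: [0.4863, 0.2233, 0.2316]
tool_rot: [-0.092, 0.996, 0.017, 0.002]
ft_force: [3.2, 2.5, -4.2]
grip_width: 0.0103
```

```bash
cat >> h.py <<'E'
def tray():
    from workcell import bot
    o=bot.get_obs(); M=R.from_quat(o["tool_rot"]).as_matrix()
    g=w2s(o["eef_pos"]+.054*M[:,2]); dx=g[0]-.0826; dz=g[2]-.1156
    print("angle",round(np.arctan2(dz,dx)-.0648,3),"rad mm",round(np.hypot(dx,dz)*1e3,1),"(185.4)","Fst",np.round(RS.T@o["ft_force"][:2],1),round(o["ft_force"][2],1),"t",o["time_s"],"w",round(o["grip_width"]*1e3,1))
E
python3 -c "
from h import *
go(s2w(.268,0,.13));tray()"
```

```text
t 4.05 grasp st mm [258.8  -2.3 177.6] tool shift cm [0.26 0.77 4.78] spin 0.002 F [ 3.2  2.5 -4.2] w 10.3 tilt [0.002 0.034]
angle 0.274 rad mm 186.7 (185.4) Fst [ 1.9 -3.6] -4.2 t 4.05 w 10.3
```

Call:
move_arm(
  commands=[
    [0, -0.7, -1.8, 0],
    [0, -0.8, -1.6, 0],
    [0, -1.0, -1.5, 0],
  ],
)

```text
time_s: 4.3
eef_pos: [0.4909, 0.1986, 0.2807]
tool_rot: [-0.093, 0.995, 0.019, 0.003]
ft_force: [0.9, 5.5, -0.3]
grip_width: 0.0099
```

```bash
python3 -c "
from h import *
tray();snap('scene','s4.png',(200,110,400,290),3)"
```

```text
angle 0.569 rad mm 187.7 (185.4) Fst [ 5.3 -1.9] -0.3 t 4.3 w 9.9
```

View pics/s4.png

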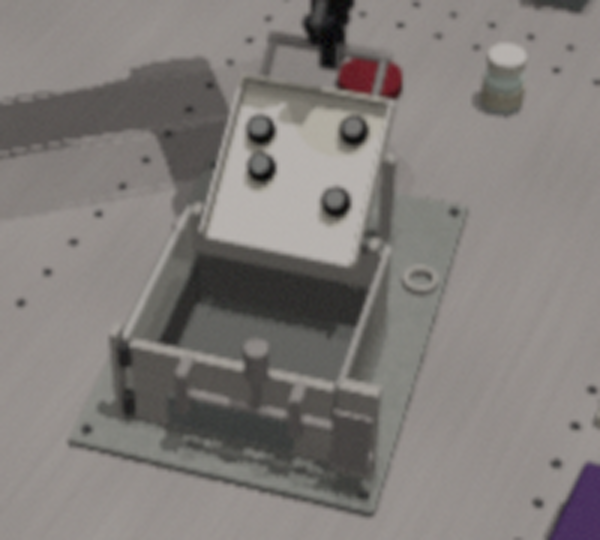

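Call:
move_arm(
  commands=[
    [0, -0.8, -0.9, 0],
    [0, -0.8, -0.8, 0],
    [0, 0, 0, 0],
  ],
)

```text
time_s: 4.6
eef_pos: [0.4939, 0.1816, 0.3019]
tool_rot: [-0.093, 0.995, 0.022, 0.004]
ft_force: [-1.7, -0.8, -2.4]
grip_width: 0.0105
```

```bash
python3 -c "
from h import *
tray();snap('scene','s5.png',(200,110,400,290),3)"
```

```text
angle 0.713 rad mm 188.6 (185.4) Fst [-0.5  1.8] -2.4 t 4.6 w 10.5
```

View pics/s5.png

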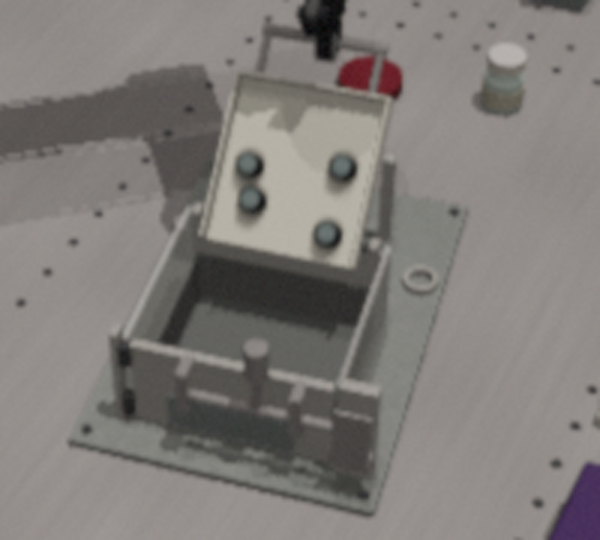

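They are sliding now; hold and watch.

Call:
move_arm(
  commands=[
    [0, -0.1, -0.1, 0],
    [0, 0, 0, 0],
    [0, 0, 0, 0],
    [0, 0, 0, 0],
  ],
)

```text
time_s: 4.98
eef_pos: [0.4937, 0.1826, 0.3006]
tool_rot: [-0.094, 0.995, 0.022, 0.004]
ft_force: [-1.9, 3.5, 2.1]
grip_width: 0.0099
```

```bash
python3 -c "
from h import *
tray();snap('scene','s6.png',(200,110,400,290),3)"
```

```text
angle 0.704 rad mm 188.5 (185.4) Fst [3.8 1.2] 2.1 t 4.9833 w 9.9
```

View pics/s6.png

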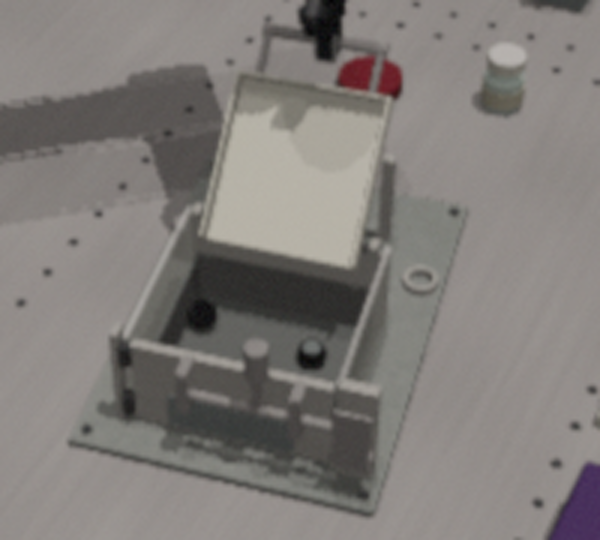

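Call:
move_arm(
  commands=[
    [0, 1.2, 1.5, 0],
    [0, 1.05, 1.5, 0],
    [0, 0.9, 1.6, 0],
    [0, 0.7, 1.6, 0],
  ],
)

```text
time_s: 5.37
eef_pos: [0.4868, 0.2204, 0.2403]
tool_rot: [-0.092, 0.996, 0.018, 0.004]
ft_force: [1.6, -2.1, -0.2]
grip_width: 0.0104
```

```bash
python3 -c "
from h import *
tray();go(s2w(.2686,-.0024,.1274));snap('scene','s7.png',(200,110,400,290),3)"
```

```text
angle 0.323 rad mm 187.2 (185.4) Fst [-2.4 -1.2] -0.2 t 5.3667 w 10.4
t 5.37 grasp st mm [256.   -2.4 186.3] tool shift cm [0.06 1.05 5.93] spin 0.001 F [ 1.6 -2.1 -0.2] w 10.4 tilt [0.005 0.037]
```

View pics/s7.png

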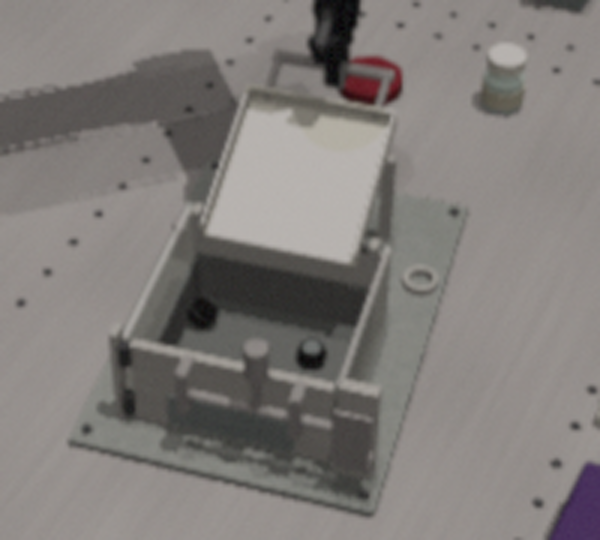

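Call:
move_arm(
  commands=[
    [0, 0.5, 1.8, 0],
    [0, 0.35, 1.8, 0],
    [0, 0.15, 1.5, 0],
    [0, 0, 0.3, 0],
  ],
)

```text
time_s: 5.75
eef_pos: [0.4849, 0.2332, 0.1824]
tool_rot: [-0.093, 0.996, 0.015, 0.004]
ft_force: [-11.7, -0.3, 22.4]
grip_width: 0.0102
```

```bash
python3 -c "
from h import *
tray();go(s2w(.2686,-.0024,.1274))"
```

```text
angle 0.004 rad mm 186.4 (185.4) Fst [ 1.8 11.6] 22.4 t 5.75 w 10.2
t 5.75 grasp st mm [268.6  -2.8 128.4] tool shift cm [0.04 0.   0.1 ] spin 0.004 F [-11.7  -0.3  22.4] w 10.2 tilt [0.005 0.031]
```

Level, against its rest. Release slightly (half open), then rise.

Call:
move_arm(
  commands=[
    [0, 0, -0.1, 0],
    [0, 0, 0, 0],
    [0, 0, 0, 0],
  ],
  gripper=0.2,
)

```text
time_s: 6.0
eef_pos: [0.4849, 0.233, 0.1828]
tool_rot: [-0.094, 0.995, 0.014, 0.004]
ft_force: [0.2, 0.5, 0.1]
grip_width: 0.0343
```

Call:
move_arm(
  commands=[
    [0, 0, -2.0, 0],
    [0, 0, -3.5, 0],
    [0, 0, -3.5, 0],
    [0, 0, -1.5, 0],
    [0, 0, 0, 0],
  ],
)

```text
time_s: 6.42
eef_pos: [0.484, 0.2283, 0.2875]
tool_rot: [-0.093, 0.996, 0.011, 0.001]
ft_force: [0.0, -0.8, 0.3]
grip_width: 0.0342
```

```bash
python3 -c "
from h import *
go(s2w(-.1085,-.029,.24));snap('top','t8.png',(175,130,375,300),3.5)"
```

```text
t 6.42 grasp st mm [263.5  -0.8 233.5] tool shift cm [ -2.7  -37.19  -1.43] spin 0.004 F [ 0.  -0.8  0.3] w 34.2 tilt [0.    0.022]
```

View pics/t8.png

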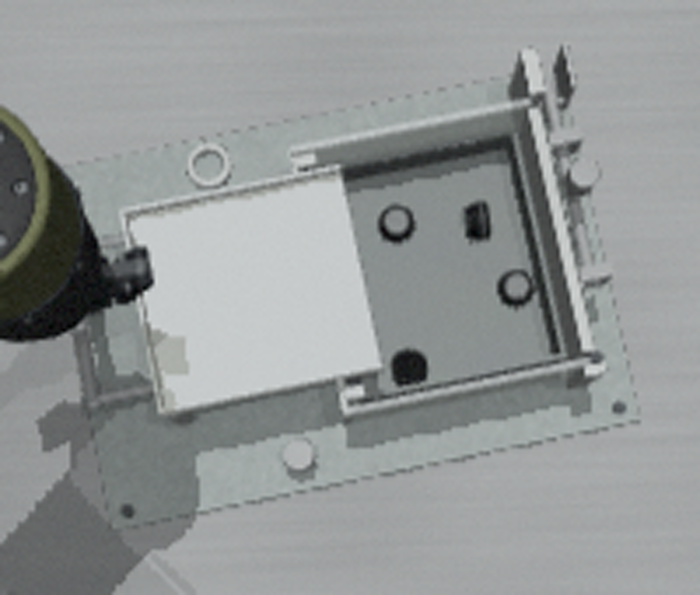

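Call:
move_arm(
  commands=[
    [-0.3, -3.7, -0.3, 0],
    [-0.3, -3.9, -0.3, 0],
    [-0.3, -3.9, 0, 0],
    [-0.3, -3.9, 0, 0],
    [-0.3, -3.9, 0, 0],
  ],
  gripper=0.0,
)

```text
time_s: 6.88
eef_pos: [0.534, 0.0412, 0.2802]
tool_rot: [-0.099, 0.995, 0.011, -0.003]
ft_force: [0.6, -0.7, 0.6]
grip_width: 0.0428
```

Call:
move_arm(
  commands=[
    [-0.3, -3.9, 0, 0],
    [-0.3, -3.9, 0, 0],
    [-0.3, -3.9, 0, 0],
    [-0.3, -3.0, 0, 0],
    [0, 0, 0, 0],
  ],
)

```text
time_s: 7.3
eef_pos: [0.5739, -0.1136, 0.266]
tool_rot: [-0.097, 0.995, 0.011, -0.01]
ft_force: [0.2, 1.1, 0.4]
grip_width: 0.0423
```

```bash
python3 -c "
from h import *
go(s2w(-.1085,-.029,.24));snap('wrist','w9.png')
W=cam('wrist');print(proj(W,[s2w(-.1085,-.029,.162)]))"
```

```text
t 7.3 grasp st mm [-89.  -25.7 212. ] tool shift cm [-0.26 -1.89 -2.85] spin 0.01 F [0.2 1.1 0.4] w 42.3 tilt [-0.021  0.019]
[[240.03065548 259.90136013]]
```

View pics/w9.png

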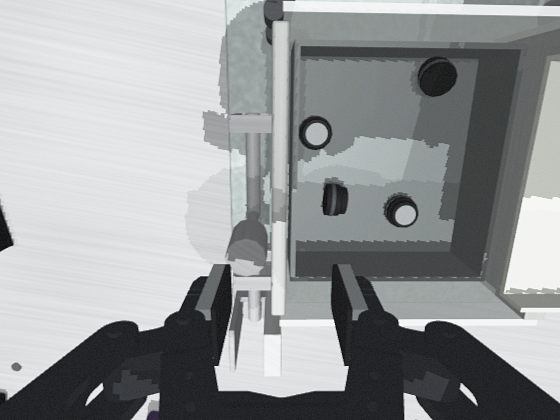

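Call:
move_arm(
  commands=[
    [-0.2, -1.8, 0, 0.005],
    [0, 0, 0, 0],
  ],
)

```text
time_s: 7.52
eef_pos: [0.5785, -0.1298, 0.2617]
tool_rot: [-0.094, 0.995, 0.011, -0.012]
ft_force: [-0.3, 0.3, -0.6]
grip_width: 0.0426
```

```bash
python3 -c "
from h import *
go(s2w(-.1075,-.029,.145));snap('wrist','w10.png')
W=cam('wrist');print(proj(W,[s2w(-.1075,-.029,.162)]))"
```

```text
t 7.52 grasp st mm [-105.6  -26.9  207.7] tool shift cm [-0.34 -0.35  6.26] spin 0.004 F [-0.3  0.3 -0.6] w 42.6 tilt [-0.026  0.02 ]
[[273.77944344 261.54671698]]
```

View pics/w10.png

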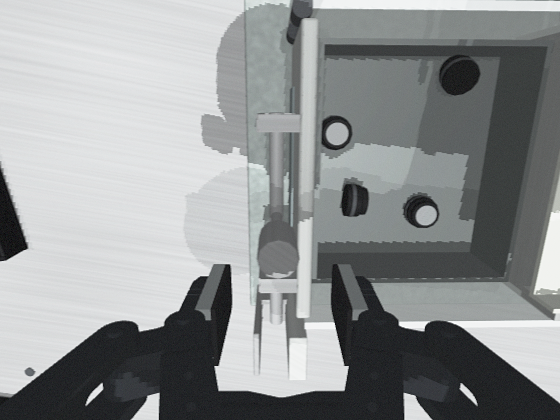

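Call:
move_arm(
  commands=[
    [-0.2, -0.2, 2.5, 0],
    [-0.1, -0.1, 2.0, 0],
    [0, 0, 1.0, 0],
    [0, 0, 0, 0],
  ],
)

```text
time_s: 7.9
eef_pos: [0.5799, -0.1261, 0.2036]
tool_rot: [-0.096, 0.995, 0.012, -0.012]
ft_force: [-0.1, -0.4, -0.8]
grip_width: 0.0427
```

```bash
python3 -c "
from h import *
go(s2w(-.107,-.029,.145))"
```

```text
t 7.9 grasp st mm [-102.1  -29.1  149.6] tool shift cm [ 0.   -0.5   0.45] spin 0.008 F [-0.1 -0.4 -0.8] w 42.7 tilt [-0.026  0.022]
```

Call:
move_arm(
  commands=[
    [0, -0.5, 0.3, 0],
    [0, 0, 0, 0],
  ],
)

```text
time_s: 8.07
eef_pos: [0.5807, -0.1297, 0.2005]
tool_rot: [-0.097, 0.995, 0.012, -0.012]
ft_force: [-0.1, 1.1, -0.1]
grip_width: 0.0427
```

```bash
python3 -c "
from h import *
go(s2w(-.107,-.029,.145));snap('wrist','w11.png')"
```

```text
t 8.07 grasp st mm [-105.9  -29.1  146.6] tool shift cm [ 0.01 -0.11  0.15] spin 0.01 F [-0.1  1.1 -0.1] w 42.7 tilt [-0.027  0.021]
```

View pics/w11.png

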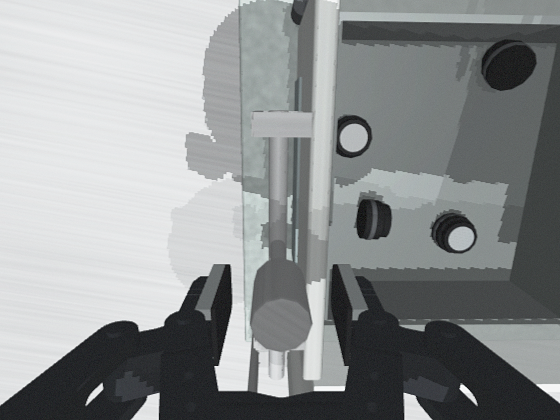

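Knob top at (280,320), centred between the pads (centre about x=282). Close.

Call:
move_arm(
  commands=[
    [0, 0, 0.1, 0],
    [0, 0, 0, 0],
    [0, 0, 0, 0],
    [0, 0, 0, 0],
  ],
  gripper=1,
  force=70,
)

```text
time_s: 8.45
eef_pos: [0.5816, -0.1301, 0.2034]
tool_rot: [-0.097, 0.995, 0.011, -0.01]
ft_force: [0.4, 1.2, -1.9]
grip_width: 0.0204
```

```bash
python3 -c "
from h import *
go(s2w(-.107,-.029,.160))"
```

```text
t 8.45 grasp st mm [-106.6  -30.1  149.4] tool shift cm [ 0.13 -0.01 -1.06] spin 0.01 F [ 0.4  1.2 -1.9] w 20.4 tilt [-0.022  0.02 ]
```

Call:
move_arm(
  commands=[
    [0, 0, -0.7, 0],
    [0, 0, -0.5, 0],
    [0, 0, 0, 0],
  ],
)

```text
time_s: 8.7
eef_pos: [0.5817, -0.1301, 0.2165]
tool_rot: [-0.097, 0.995, 0.011, -0.01]
ft_force: [-1.3, 0.1, -1.1]
grip_width: 0.0203
```

```bash
python3 -c "
from h import *
go(s2w(-.107,-.029,.160));snap('scene','s12.png',(230,170,350,280),5)"
```

```text
t 8.7 grasp st mm [-106.6  -30.3  162.5] tool shift cm [ 0.12 -0.05  0.25] spin 0.01 F [-1.3  0.1 -1.1] w 20.3 tilt [-0.023  0.02 ]
```

View pics/s12.png

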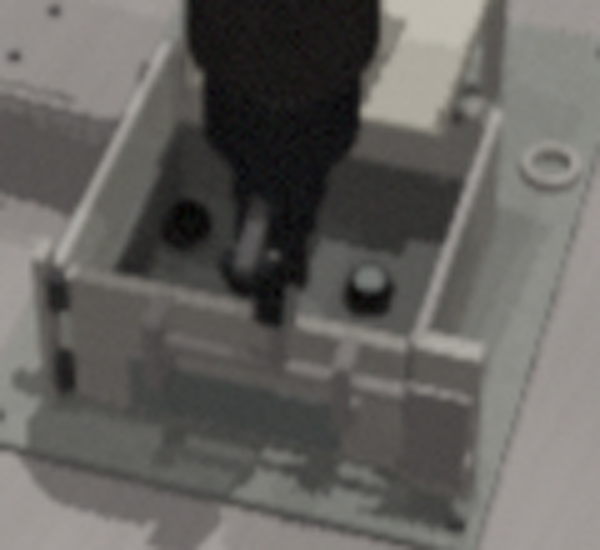

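Call:
move_arm(
  commands=[
    [1.0, 0, 0, 0],
    [1.0, 0, 0, 0],
    [1.0, 0, 0, 0],
    [0.6, 0, 0, 0],
    [0, 0, 0, 0],
  ],
)

```text
time_s: 9.17
eef_pos: [0.5439, -0.1371, 0.2169]
tool_rot: [-0.097, 0.995, 0.011, -0.009]
ft_force: [1.2, 1.4, -1.7]
grip_width: 0.0205
```

```bash
python3 -c "
from h import *
go(s2w(-.107,.006,.160));snap('scene','s13.png',(230,170,350,280),5);snap('wrist','w13.png')"
```

```text
t 9.17 grasp st mm [-106.6    8.1  162.9] tool shift cm [-0.21 -0.05  0.29] spin 0.011 F [ 1.2  1.4 -1.7] w 20.5 tilt [-0.02   0.021]
```

View pics/s13.png

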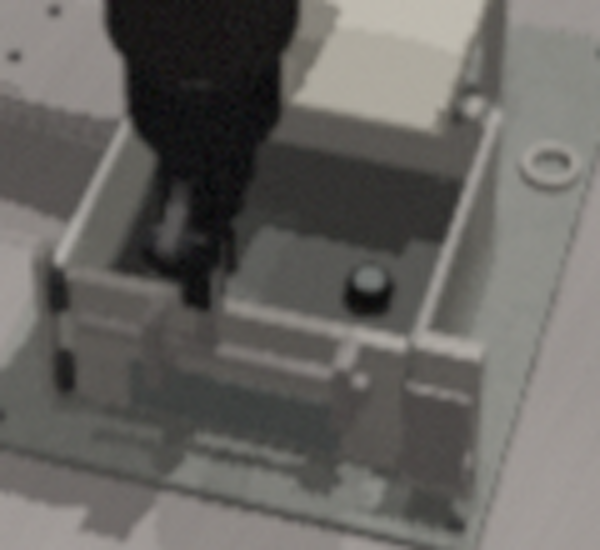

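View pics/w13.png

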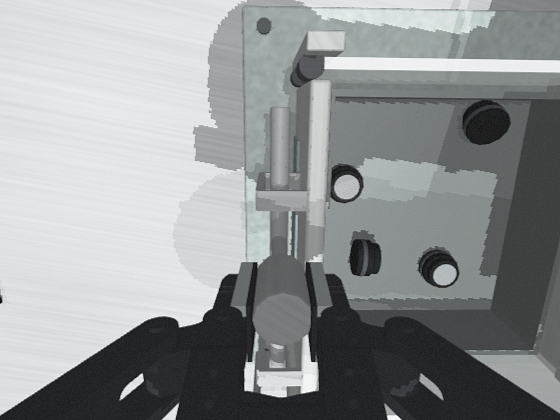

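```bash
cat >> h.py <<'E'
def gate():
    from workcell import bot
    o=bot.get_obs(); M=R.from_quat(o["tool_rot"]).as_matrix()
    g=w2s(o["eef_pos"]+.054*M[:,2]); d=g[:2]-[-.089,.098]
    d0=np.arctan2(-.090,-.018)
    print("gate",round(d0-np.arctan2(d[1],d[0]),3),"r",round(np.hypot(*d)*1e3,1),"(91.8)","z",round(g[2]*1e3,1),"tool yaw off",round(TH-np.arctan2(M[1,1],M[0,1]),3),"F",np.round(RS.T@o["ft_force"][:2],1),round(o["ft_force"][2],1),"tq",np.round(o["wrist_torque"],2),"t",round(o["time_s"],2),"w",o["grip_width"],"q",np.round(o["joints"],2),"dq",np.abs(o["dq"]).max().round(3))
E
python3 -c "
from h import *
gate()"
```

```text
gate -0.005 r 92.1 (91.8) z 162.8 tool yaw off -0.011 F [1.  1.1] -2.0 tq [-0.25  0.31 -0.08] t 9.27 w 0.020173293179069605 q [ 0.1  -0.04 -0.14 -0.02 -1.48 -1.47] dq 0.019
```

Call:
move_arm(
  commands=[
    [0.18, -0.9, 0, 0.1],
    [0.18, -0.9, 0, 0.1],
  ],
)

```text
time_s: 9.43
eef_pos: [0.5432, -0.1541, 0.216]
tool_rot: [0.003, 1.0, 0.011, -0.011]
ft_force: [-1.4, -0.1, -1.7]
grip_width: 0.0199
```

```bash
python3 -c "
from h import *
gate()"
```

```text
gate 0.18 r 92.5 (91.8) z 162.0 tool yaw off 0.19 F [0.2 1.4] -1.7 tq [-0.3   0.11  0.46] t 9.43 w 0.01985586987845449 q [ 0.07 -0.03 -0.13 -0.02 -1.48 -1.64] dq 0.99
```

Call:
move_arm(
  commands=[
    [0.18, -0.9, 0, 0.1],
    [0.18, -0.9, 0, 0.1],
    [0.0, -0.2, 0, 0.02],
    [0, 0, 0, 0],
    [0, 0, 0, 0],
  ],
)

```text
time_s: 9.85
eef_pos: [0.5381, -0.1747, 0.2143]
tool_rot: [0.117, 0.993, 0.01, -0.014]
ft_force: [-0.6, 1.3, -1.9]
grip_width: 0.0201
```

```bash
python3 -c "
from h import *
gate();snap('scene','s14.png',(200,150,350,290),4);snap('top','t14.png',(175,130,375,300),3.5)"
```

```text
gate 0.407 r 93.8 (91.8) z 160.3 tool yaw off 0.418 F [1.4 0.3] -1.9 tq [ 0.12 -0.09  0.49] t 9.85 w 0.02011838654848524 q [ 0.03 -0.02 -0.13 -0.02 -1.48 -1.83] dq 0.018
```

View pics/s14.png

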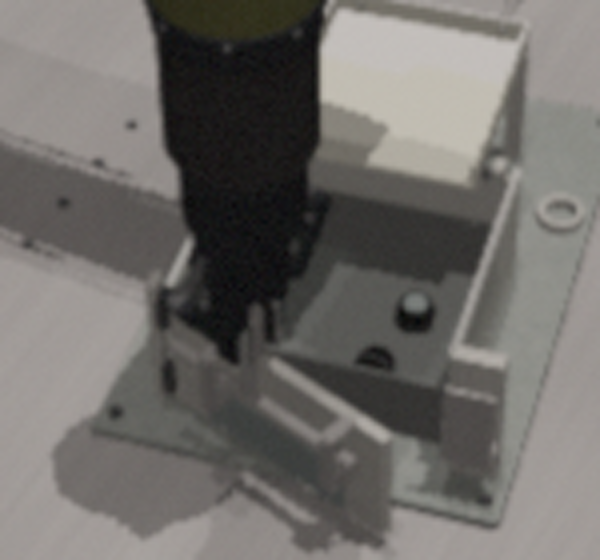

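View pics/t14.png

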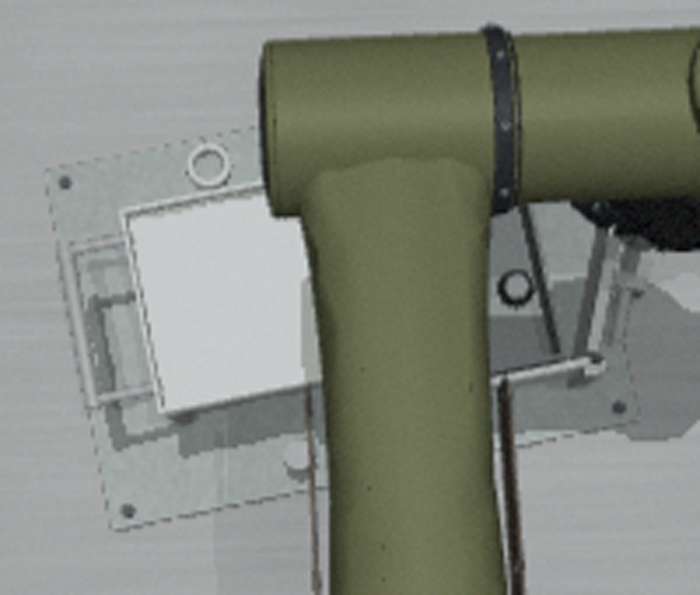

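Call:
move_arm(
  commands=[
    [0, 0, 0, 0],
    [0, 0, 0, 0],
    [0, 0, 0, 0],
    [0, 0, 0, 0],
  ],
)

```text
time_s: 10.28
eef_pos: [0.5384, -0.1739, 0.2145]
tool_rot: [0.115, 0.993, 0.01, -0.014]
ft_force: [-1.5, 0.3, -1.9]
grip_width: 0.0202
```

```bash
python3 -c "
from h import *
gate()
p=w2s(onplane(cam('scene'),np.array([386,440])/4+[200,150],.114));d=p[:2]-[-.089,.098];print('end',p,'angle',np.arctan2(-d[0],-d[1]))
snap('scene','s15.png');snap('wrist','w15.png')"
```

```text
gate 0.398 r 93.8 (91.8) z 160.5 tool yaw off 0.413 F [0.5 1.4] -1.9 tq [-0.21 -0.12  0.55] t 10.28 w 0.020224691027846672 q [ 0.03 -0.02 -0.13 -0.02 -1.48 -1.83] dq 0.005
end [-0.16865132 -0.0766416   0.114     ] angle 0.42790221519962296
```

View pics/s15.png

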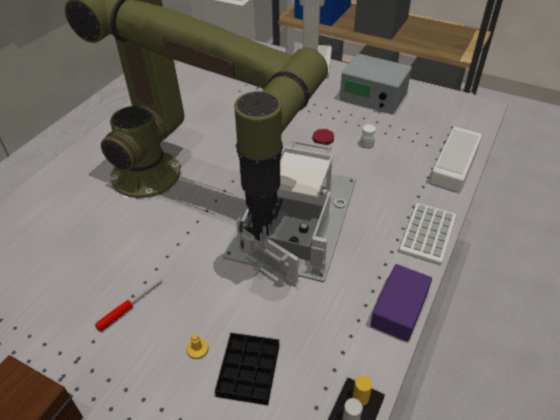

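View pics/w15.png

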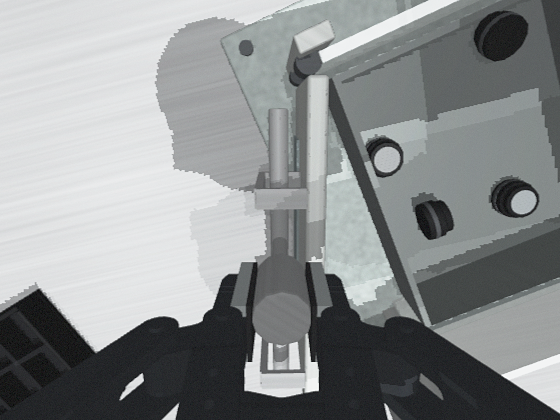

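```bash
python3 -c "
from workcell import bot
print(bot.sign_off())"
```

```text
the job is handed in; nothing more can be done
None
```

The job is done and handed in at about 10.3 s of the 51 s allowed; the sign-off gave no verdict.

**What I did:**
- **Tray:** I lifted it by its handle to about 0.71 rad. All four barrels slid into the tub, and I lowered the tray back onto its rest.
- **Bolt:** I gripped the knob, lifted it about 13–16 mm and drew it about 38 mm.
- **Gate:** I swung it open and am still holding it by the knob with 70 N of grip set.

**Last checks:**
- **Gate angle:** about 0.40 rad from the arm pose and 0.43 rad from the scene picture. These differ slightly, but both are well inside 0.28–0.62.
- **Stillness:** the arm was still, with joint speeds of at most 0.005 rad/s.
- **Barrels and tray:** the last wrist picture shows all four barrels in the tub. The tray looks level in the scene picture; by the arm pose it was at about 0.004 rad when I lowered it.
- **Bystanders:** the ones visible in the last pictures are where they started. I judged that by eye, and the arm partly hid the gauge.

**What disagreed:**
- **Handle position:** the handle bar was about 3–4 mm from my first position fit, which I corrected from the wrist camera.
- **Grip width:** the opening read about 2 mm less than the actual widths of the bar and the knob.
- **Finger force:** no sensor gives the fingers' force on the knob. The grip setting and the pictures are the only evidence that they press on it.

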